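# Take the depth of a sign base's post socket with the depth gauge

## Task

Take the depth gauge (the tool with the round sliding brass foot) from the rack and lower its rod into the blind socket in the top of the turned oak sign base; press gently until the rod has bottomed out, the foot lying flat on the oak, and hold it there under light pressure for about a second, so that the foot is pushed to the socket's depth. Then hang the gauge back upright in the notch it came from without letting the foot shift, so that the brass post can be marked from it; leave the awl and the other things alone.

Things in the scene. Friction and masses are not known exactly. Their poses are not given: they have to be found in the camera images.
- gauge: depth gauge, the rack's tool with a round brass foot; hangs upright. Origin: centre of the rod's tip; z up along the rod. Steel rod of 9 mm diameter, its last 4 mm tapered to 5 mm; brass shoulder of 26 mm diameter 105 to 113 mm above the tip; round dark handle of 22 mm diameter 113 to 161 mm above the tip, rounded top to 164 mm: grip it there. 0.13 kg
- gauge_foot (a joint): sliding foot: brass disc, 33 mm diameter, 6 mm thick, hub of 17 mm diameter to 17 mm above its underside. Value in m: 0 with its underside 12 mm above the rod's tip, growing as it slides up, at most 0.05; starts at 0 to 0.008. Friction holds it anywhere; about 4 N slide it, so a plunge meets about 4 N once the foot lands on the oak and more only when the tip bottoms out
- foot_face (a point): centre of the flat underside of the gauge's foot
- gauge_shoulder (a point): centre of the underside of the gauge's brass shoulder, 105 mm above the tip; it lies on the rack's plank when the gauge hangs
- stand_base: turned round oak sign base that cannot move, on a thin rubber pad: 100 mm diameter at the foot, flat top of 80 mm diameter 60 mm above the table. Origin at the centre of its underside, z up
- socket_mouth (a point): centre of the mouth of the post socket, in the middle of the base's flat top: a blind upright hole of 11 mm diameter. Its depth is not known beforehand: 26 to 44 mm, with a flat hard floor
- tool_rack: wooden tool rack, fixed, 178 mm wide: level plank, 14 mm thick, top 125 mm above the table, from 47 mm in front of the origin (its own -x side) to 45 mm behind, on a back board 31 to 45 mm behind; foot board 14 mm thick below. Origin: centre of the underside; x to the back, y to the left, z up. Two notches, 13 mm wide, open to the front, 45 mm left and right of the middle
- notch_left (a point): seat of the left notch on the plank's top, 12 mm in front of the rack's origin: where a hanging tool's shoulder is centred, between 3 mm high beads that run across 18 to 23 mm in front of the seat (broken by the notch) and 17.5 to 22.5 mm behind it. A tool lifted by more than 4 mm clears the beads and is drawn out, or put in, level through the notch's open front
- notch_right (a point): seat of the right notch (rack y = -45 mm), likewise
- awl: awl in the other notch: bulbous pale wooden handle up to 32 mm wide, thin pointed blade, no foot; leave it hanging. Origin at its point, z up, 131 mm long
- eraser: small eraser on the table, 19x44x11 mm, origin at the centre of its underside; leave it
- washi_2: roll of paper tape on the table, 54 mm diameter, 15 mm high, origin at the centre of its underside; leave it
- note_pack_2: banded pack of cards on the table, 101x129x35 mm, origin at the centre of its underside; leave it
Mind the look-alikes: they are no part of the job. What is shaped like the gauge but green or turquoise is not meant.

How it is judged:
On the way:
1. the gauge's rod has bottomed out in the socket, with 1 to 20 N on the socket's floor, and its foot lies flat on the oak (within 1.5 mm), held so for 0.5 s (contact force between gauge and socket_floor_c0 above 1 N and horizontal distance between gauge and socket_mouth below 0.003 m and z of foot_face in the frame of stand_base below 0.0615 m and angle between gauge's own z axis and vertical below 0.06 rad), for 0.5 s.
At the end, for the whole second after the job is handed in: The gauge hangs at rest and upright (within 5 degrees) in the free notch, its shoulder's centre within 6 mm of the notch's seat, with the foot still where the socket's depth pushed it ((distance between gauge_shoulder and notch_left below 0.006 m or distance between gauge_shoulder and notch_right below 0.006 m) and angle between gauge's own z axis and vertical below 0.09 rad and value of joint gauge_foot between 0.012 and 0.034 m and linear speed of gauge below 0.02 m/s); the robot touches nothing.
It fails at once if the gauge pressed on the oak base or the socket's floor with more than 20 N (contact force between gauge and stand_base above 20 N or contact force between gauge and socket_floor_c0 above 20 N).
It fails at once if the foot slid on the rod (faster than 10 mm/s) while the tip was not in the socket ((velocity of joint gauge_foot above 0.01 m/s or velocity of joint gauge_foot below -0.01 m/s) and (horizontal distance between gauge and socket_mouth above 0.02 m or z of gauge in the frame of stand_base above 0.062 m)).
It fails at once if the awl moved by more than 15 mm (distance of awl from where it was at the start of the episode above 0.015 m).
It fails at once if the eraser, the paper tape or the card pack moved by more than 20 mm (distance of any of eraser, washi_2, note_pack_2 from where it was at the start of the episode above 0.02 m).
It also fails if it takes over 70 s, if anything falls off the work surface, if the arm or the gripper's body presses on something with over 40 N, if the wrist force passes 120 N, or if a joint passes its speed limit or range.

## Robot

A 6-joint arm with a two-finger parallel gripper is mounted at the origin on a cart in front of the work surface, level with it; the furniture and walls round the work are solid. World frame = base frame: x ahead of the robot, y to its left, z up, the work surface at z = 0. Lengths are in m, angles in rad, forces in N, time in s.
With the tool pointing down it reaches from about 0.375 to 0.975 m from the base axis. Payload 3.8 kg.
Tool frame: the origin (TCP) lies on the mounting face of the last link; the fingertips stand 173 mm ahead of it and the grasp point (between the pads) lies 155 mm ahead of it; z points along the fingers, y is the line along which they close (so a half turn about z gives the same grasp; the last joint's range is limited). The gripper opens to 85 mm and grips with 20 to 120 N. Pads are 22 mm wide; open, the fingers measure 114 mm over their backs; the gripper's body (76 mm by 85 mm) begins 54 mm behind the grasp point. The pads swing forward as they close: fully open they stand 13 mm farther back than shut.
Start: joints at [1.262, 0.264, 1.604, -0, 1.274, -0.037], TCP at [0.181, 0.65, 0.405] pointing down, gripper open.
Joint ranges: [-2.63, 2.63], [-0.94, 2.18], [0.31, 2.57], [-1.31, 4.45], [0, 2.66], [-2.55, 2.55]. Speed limits (rad/s): [2.57, 2.57, 3.14, 3.14, 3.14, 3.14].

## Interface

Orientations are given as a rotation vector (axis times angle).
In Python, from workcell import bot gives the robot as it stands.
- The arm moves only by the tool drive_tool, never from a script. Its argument "increments" is a list of rows, each an object with "delta_pos": the shift along the tool's x, y, z in mm, a list of three; "turn": the turn about the tool's z in rad; "jaw": the opening, from -1 (shut) to 1 (fully open). A call has 1 to 8 rows; each row shifts and turns the commanded pose from where the row before left it, along the tool's axes as they then stand; what a row does not reach is not made up. A row lasts 1/12 s, in which the tool goes at most 41.7 mm and 7.16 degrees, less where a joint would pass 70% of its speed; a pose out of reach is approached as far as the arm can. A call is refused whole if a number of a shift passes 41.7 or a number of a turn 0.125, either way. A call with a gripper value outside its range is refused whole. The fingers move at their own pace and stop on an object; "grip_force" is the grip in N (left out, the last holds). Time passes only in rows, so rows that do not move let the fingers close. It gives the time, the measured TCP pose, the force, the opening and the grip force at its end, in the units of the state.
- bot.read_state(): the state, without advancing time (a new reading comes with each control period).
- bot.read_camera(name): name is "side" or "top" or "wrist"; returns a dict with "pixels" (400x640x3 uint8, red, green, blue), "fovy" (degrees; the focal length in pixels is half the picture's height over the tangent of half this angle, whatever the lens; pixels are square), "cx", "cy" (the principal point, pixels), "camera_from_world" (4x4, takes a point from world to camera coordinates); the wrist camera has in their place "hand_eye" (4x4, takes a point from camera to tool coordinates, whose origin is the TCP and whose axes are the flange's). Camera axes: x right, y down, z forward; pixel columns grow to the right and rows downward; lengths in m; the calibration is good to about 2 mm. A picture is of the moment at which its call begins: read the wrist's pose just before it. There is no depth.
- bot.finish_job(): hands the job in; it is judged then, once.
The state is a dict: "time": time; "q": joint angles; "joint_vel": joint speeds; "joint_torque": joint torques, N m; "tool_pos": TCP position; "tcp_rot": TCP orientation; "wrist_force": force on the tool from outside, world axes, zero at the start; "torque": the same for the moment, N m; "width": opening from 0.0 (shut) to 1.0 (fully open); "grip_force": force on a finger pad.
Only numpy, scipy, OpenCV 4.12 (cv2) and the standard library are available. Lean on these libraries where they do the work, as an engineer would, in place of code of your own. Each camera call takes 0.05 s, during which the arm holds its last target. There are 200 camera calls.

## Working session

There is one attempt and no reset: what is moved stays moved. The work goes in short steps, Python scripts to look and compute and a tool call to move; the robot and the scene stay as the last step left them, time stands still between calls to the robot, and variables do not carry over. Pictures are saved under pics/ and viewed, at most 12 in all, crops included, and the job is handed in when it is done.

Besides the shell and the picture viewer there is one more tool, called after "Request:" as name(argument=value, ...) on one line, values as JSON. drive_tool: Moves the arm, as the interface text tells. Its arguments: {"type":"object","properties":{"increments":{"type":"array"},"grip_force":{"type":"number"}},"required":["increments"]}

```bash
mkdir -p pics; cat > h.py <<'E'
import numpy as np, cv2
from workcell import bot
from scipy.spatial.transform import Rotation as R
def shot(name,fn=None):
    s=bot.read_state(); c=bot.read_camera(name); im=c["pixels"]
    if fn: cv2.imwrite("pics/"+fn,cv2.cvtColor(im,cv2.COLOR_RGB2BGR))
    if name=="wrist":
        T=np.eye(4);T[:3,:3]=R.from_rotvec(s["tcp_rot"]).as_matrix();T[:3,3]=s["tool_pos"]
        W=T@np.array(c["hand_eye"])
    else: W=np.linalg.inv(c["camera_from_world"])
    f=im.shape[0]/2/np.tan(np.radians(c["fovy"])/2)
    return im,dict(W=W,f=f,cx=c["cx"],cy=c["cy"])
def ray(k,u,v):
    d=k["W"][:3,:3]@np.array([(u-k["cx"])/k["f"],(v-k["cy"])/k["f"],1]); return k["W"][:3,3],d
def onz(k,u,v,z):
    o,d=ray(k,u,v); return o+d*(z-o[2])/d[2]
def proj(k,p):
    q=np.linalg.inv(k["W"])@np.append(p,1); return k["cx"]+k["f"]*q[0]/q[2],k["cy"]+k["f"]*q[1]/q[2]
def tri(k1,p1,k2,p2):
    o1,d1=ray(k1,*p1);o2,d2=ray(k2,*p2)
    A=np.stack([d1,-d2],1);t=np.linalg.lstsq(A,o2-o1,rcond=None)[0]
    a,b=o1+d1*t[0],o2+d2*t[1]; return (a+b)/2,np.linalg.norm(a-b)
E
python3 - <<'E'
from h import *
a,k1=shot("top","top0.png"); b,k2=shot("side","side0.png")
for k in(k1,k2): print(k["W"].round(3),k["f"])
s=bot.read_state(); print(s)
E
```

```text
[[-0.005 -0.982  0.188  0.217]
 [-1.     0.009  0.021 -0.011]
 [-0.022 -0.188 -0.982  1.465]
 [ 0.     0.     0.     1.   ]] 487.3930112792182
[[-0.357 -0.434  0.827 -0.858]
 [-0.934  0.161 -0.318  0.507]
 [ 0.006 -0.886 -0.463  0.83 ]
 [ 0.     0.     0.     1.   ]] 478.42396636133697
{'time': 0.1, 'q': array([ 1.26209040e+00,  2.64663796e-01,  1.60525755e+00,  6.88468984e-06,
        1.27369174e+00, -3.69021673e-02]), 'joint_vel': array([-0.00057503, -0.00062067, -0.00253728,  0.00104175, -0.00126955,
        0.00079921]), 'joint_torque': array([ 9.49440546e-04, -5.16713226e+01, -3.68586302e+01,  5.25809617e-05,
        6.53111390e-03,  1.21113368e-05]), 'tool_pos': array([0.18112289, 0.64991778, 0.40348475]), 'tcp_rot': array([-0.42559032, -3.11227314,  0.00312428]), 'wrist_force': array([ 0.36048065, -0.45457107,  0.01839707]), 'torque': array([-0.01337634, -0.00406888,  0.0299347 ]), 'grip_force': 0.0, 'width': 1.0003241810854984}
```

```bash
ls
```

```text
h.py
pics
```

View pics/top0.png

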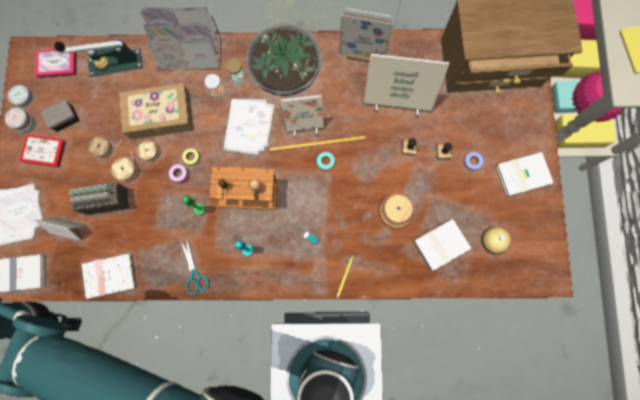

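View pics/side0.png

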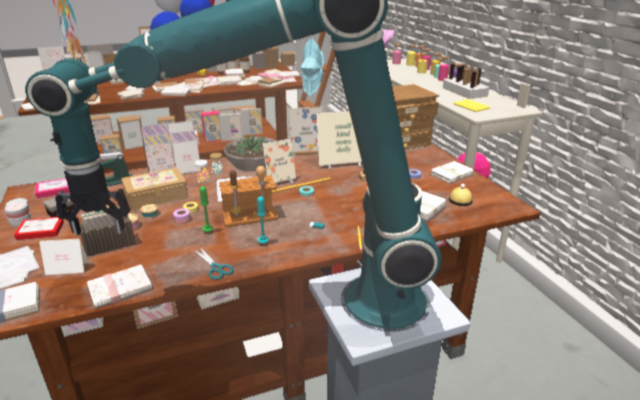

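Top view: gauge candidates are the dark handle in the rack's left notch (224,184), the pale awl (257,185), the green look-alike (193,205) and the turquoise one (243,247). I choose (224,184); oak base at (397,210), yellow dome at (497,240) is not it. I'll check this in a close crop.

```bash
python3 - <<'E'
import cv2,numpy as np
a=cv2.imread("pics/side0.png")[155:255,180:340]
b=cv2.imread("pics/top0.png")[150:260,170:290]
c=cv2.imread("pics/top0.png")[180:240,370:430]
a=cv2.resize(a,(480,300),interpolation=3); b=cv2.resize(b,(310,300),interpolation=3); c=cv2.resize(c,(300,300),interpolation=3)
cv2.imwrite("pics/c0.png",np.vstack([np.hstack([a,b]),np.hstack([c,np.zeros((300,490,3),np.uint8)])]))
E
python3 - <<'E'
from h import *
_,k=shot("top");_,k2=shot("side")
print(tri(k,(224,184),k2,(235,173)),onz(k,397,208,.06),onz(k,193,205,.08),onz(k,243,247,.08),onz(k,224,184,.18),onz(k,257,185,.18))
E
```

```text
(array([0.52957591, 0.27191859, 0.17536758]), np.float64(0.00016368187191905027)) [ 0.48003269 -0.21326614  0.06      ] [0.4907774  0.38152237 0.08      ] [0.3669926 0.2324457 0.08     ] [0.52842334 0.27082303 0.18      ] [0.52467701 0.18069099 0.18      ]
```

View pics/c0.png

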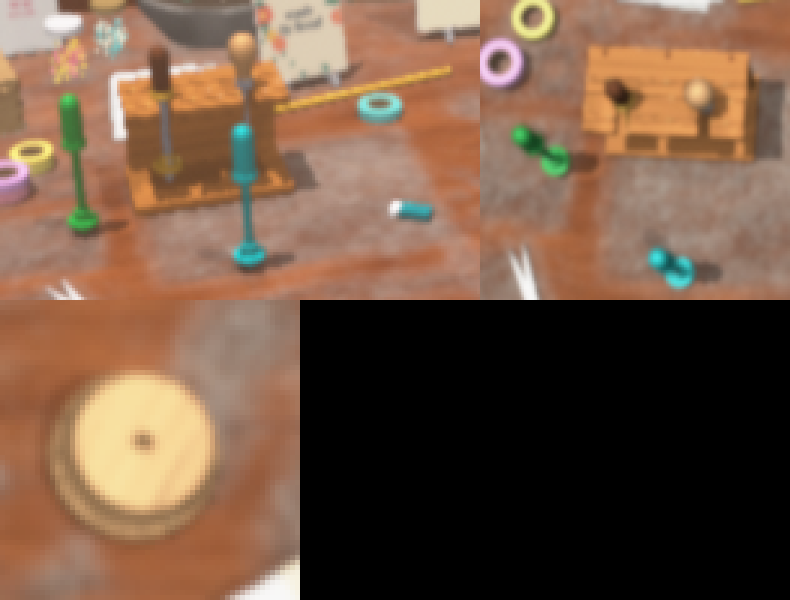

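The crop confirms it: the dark-handled tool with a brass foot hangs in the left notch (c0 at 160,70 / 618,93), awl at the right, and green and turquoise ones stand on the table. The socket mouth is at top pixel (398.4,208).

```bash
cat >> h.py <<'E'
def rel(p):
    s=bot.read_state(); Rm=R.from_rotvec(s["tcp_rot"]).as_matrix()
    return (Rm.T@(np.array(p)-s["tool_pos"])*1000).round(1)
E
python3 - <<'E'
from h import *
s=bot.read_state();print(R.from_rotvec(s["tcp_rot"]).as_matrix().round(3)); print(rel([.53,.272,.43]))
c=bot.read_camera("wrist");print(c["hand_eye"],c["fovy"])
_,k=shot("top"); print(onz(k,398.4,208,.06))
E
```

```text
[[-0.963  0.268 -0.   ]
 [ 0.268  0.963 -0.001]
 [ 0.    -0.001 -1.   ]]
[-437.5 -270.5  -25.8]
[[ 2.95241798e-04 -9.44725383e-01 -3.27862569e-01  8.56618894e-02]
 [ 9.99999956e-01  2.76660669e-04  1.03315937e-04 -3.71108299e-04]
 [-6.89851045e-06 -3.27862586e-01  9.44725423e-01  3.06850828e-02]
 [ 0.00000000e+00  0.00000000e+00  0.00000000e+00  1.00000000e+00]] 71.67056094150587
[ 0.4799941  -0.21734515  0.06      ]
```

Request:
drive_tool(increments=[{"delta_pos":[-33,-20,-3],"turn":0,"jaw":1},{"delta_pos":[-33,-20,-3],"turn":0,"jaw":1},{"delta_pos":[-33,-20,-3],"turn":0,"jaw":1},{"delta_pos":[-33,-20,-3],"turn":0,"jaw":1},{"delta_pos":[-33,-20,-3],"turn":0,"jaw":1},{"delta_pos":[-33,-20,-3],"turn":0,"jaw":1},{"delta_pos":[-33,-20,-3],"turn":0,"jaw":1},{"delta_pos":[-33,-20,-3],"turn":0,"jaw":1}])

```text
time: 0.97
tool_pos: [0.3934, 0.4236, 0.429]
tcp_rot: [0.425, 3.112, 0.001]
wrist_force: [-0.1, 0.8, -0.6]
width: 0.997
grip_force: 0.0
```

Request:
drive_tool(increments=[{"delta_pos":[-33,-20,0],"turn":0,"jaw":1},{"delta_pos":[-33,-20,0],"turn":0,"jaw":1},{"delta_pos":[-33,-20,0],"turn":0,"jaw":1},{"delta_pos":[-33,-20,0],"turn":0,"jaw":1},{"delta_pos":[-33,-30,0],"turn":0,"jaw":1},{"delta_pos":[-8,0,0],"turn":-0.115,"jaw":1},{"delta_pos":[0,0,0],"turn":-0.115,"jaw":1},{"delta_pos":[0,0,0],"turn":0,"jaw":1}])

```text
time: 1.63
tool_pos: [0.5289, 0.2741, 0.4286]
tcp_rot: [-0.065, -3.141, 0.0]
wrist_force: [0.1, 0.1, -0.0]
width: 0.999
grip_force: 0.0
```

```bash
python3 - <<'E'
from h import *
s=bot.read_state();print(s["tool_pos"],R.from_rotvec(s["tcp_rot"]).as_matrix().round(3),s["joint_vel"].round(3))
im,k=shot("wrist","w1.png"); print(proj(k,[.53,.272,.18]))
E
```

```text
[0.52893513 0.27411243 0.42858708] [[-0.999  0.041 -0.   ]
 [ 0.041  0.999 -0.   ]
 [ 0.    -0.    -1.   ]] [ 0.03  -0.006  0.008  0.003  0.002  0.177]
(np.float64(315.99554251506703), np.float64(211.75788329433624))
```

View pics/w1.png

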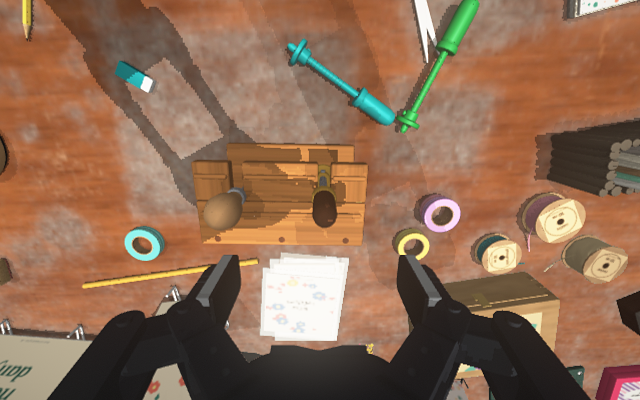

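Wrist view: handle top at about (324,213), shoulder at (322,186), plank front edge near v=162 running horizontal, so the tool is aligned with the rack. The awl is at (223,209).

```bash
python3 - <<'E'
from h import *
im,k=shot("wrist")
h=cv2.cvtColor(im,cv2.COLOR_RGB2HSV)[180:232,300:350]
m=(h[...,2]<85).astype(np.uint8)
n,l,st,c=cv2.connectedComponentsWithStats(m); i=1+st[1:,4].argmax(); print(st[i]+[300,180,0,0,0],c[i]+[300,180])
for u,v,z in[(324,214,.181),(315,163,.125),(330,163,.125),(200,163,.125),(366,163,.125),(202,245,.125),(365,243,.125)]: print(onz(k,u,v,z))
p=onz(k,324,214,.181); print("d",rel([p[0],p[1],.315]))
E
```

```text
[312 191  24  37 539] [323.20222635 206.32282004]
[0.5313709 0.279289  0.181    ]
[0.4990038 0.2726305 0.125    ]
[0.4996764  0.28758135 0.125     ]
[0.49384717 0.15800788 0.125     ]
[0.50129066 0.32346344 0.125     ]
[0.58513829 0.14324984 0.125     ]
[0.59076215 0.32338153 0.125     ]
d [ -3.1   4.3 113.6]
```

Request:
drive_tool(increments=[{"delta_pos":[-3,4,25],"turn":0,"jaw":1},{"delta_pos":[0,0,25],"turn":0,"jaw":1},{"delta_pos":[0,0,0],"turn":0,"jaw":1},{"delta_pos":[0,0,0],"turn":0,"jaw":1}])

```text
time: 2.07
tool_pos: [0.5301, 0.2795, 0.377]
tcp_rot: [-0.066, -3.137, 0.003]
wrist_force: [-0.2, 1.3, 0.2]
width: 1.002
grip_force: 0.0
```

```bash
python3 - <<'E'
from h import *
im,k=shot("wrist"); print(bot.read_state()["tool_pos"], proj(k,[.531,.279,.181]))
x=cv2.resize(im[150:330,220:420],(800,720),interpolation=3)[:600]
cv2.imwrite("pics/w2.png",cv2.cvtColor(x,cv2.COLOR_RGB2BGR))
E
```

```text
[0.53082131 0.27968793 0.37877333] (np.float64(318.37316198362555), np.float64(241.74083733086556))
```

View pics/w2.png

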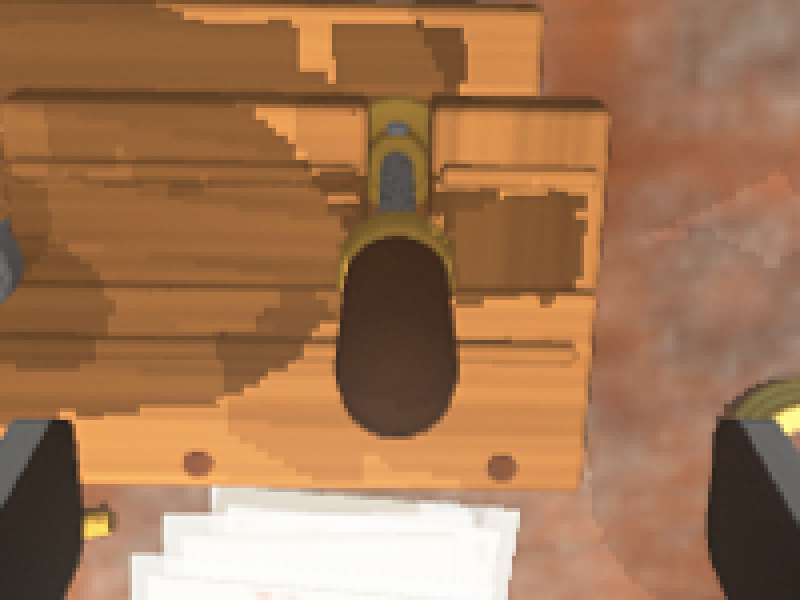

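The handle is centred at column 319, between the fingers, with its top centre about (319,245) and x about 0.533. I'll descend and grip.

Request:
drive_tool(increments=[{"delta_pos":[-2,0,20],"turn":0,"jaw":1},{"delta_pos":[0,0,20],"turn":0,"jaw":1},{"delta_pos":[0,0,15],"turn":0,"jaw":1},{"delta_pos":[0,0,7],"turn":0,"jaw":1},{"delta_pos":[0,0,0],"turn":0,"jaw":0.3},{"delta_pos":[0,0,0],"turn":0,"jaw":0.1},{"delta_pos":[0,0,0],"turn":0,"jaw":-0.1},{"delta_pos":[0,0,0],"turn":0,"jaw":-0.2}], grip_force=40)

```text
time: 2.78
tool_pos: [0.5339, 0.2794, 0.3186]
tcp_rot: [0.066, 3.138, 0.002]
wrist_force: [0.1, 0.6, 1.5]
width: 0.457
grip_force: 0.0
```

Request:
drive_tool(increments=[{"delta_pos":[0,0,0],"turn":0,"jaw":-0.4},{"delta_pos":[0,0,0],"turn":0,"jaw":-0.6},{"delta_pos":[0,0,0],"turn":0,"jaw":-0.8},{"delta_pos":[0,0,0],"turn":0,"jaw":-1},{"delta_pos":[0,0,0],"turn":0,"jaw":-1},{"delta_pos":[0,0,0],"turn":0,"jaw":-1}])

```text
time: 3.28
tool_pos: [0.5337, 0.2792, 0.3181]
tcp_rot: [0.066, 3.139, 0.001]
wrist_force: [-1.5, -1.1, 6.0]
width: 0.245
grip_force: 39.0
```

Request:
drive_tool(increments=[{"delta_pos":[0,0,-4],"turn":0,"jaw":-1},{"delta_pos":[0,0,-4],"turn":0,"jaw":-1},{"delta_pos":[0,0,0],"turn":0,"jaw":-1},{"delta_pos":[0,0,0],"turn":0,"jaw":-1},{"delta_pos":[0,0,0],"turn":0,"jaw":-1}], grip_force=60)

```text
time: 3.7
tool_pos: [0.5331, 0.279, 0.3242]
tcp_rot: [-0.066, -3.14, 0.0]
wrist_force: [0.2, 0.6, -0.9]
width: 0.241
grip_force: 58.6
```

Request:
drive_tool(increments=[{"delta_pos":[6,0,0],"turn":0,"jaw":-1},{"delta_pos":[10,0,0],"turn":0,"jaw":-1},{"delta_pos":[10,0,0],"turn":0,"jaw":-1},{"delta_pos":[12,0,0],"turn":0,"jaw":-1},{"delta_pos":[12,0,0],"turn":0,"jaw":-1},{"delta_pos":[12,0,0],"turn":0,"jaw":-1},{"delta_pos":[8,0,0],"turn":0,"jaw":-1},{"delta_pos":[0,0,0],"turn":0,"jaw":-1}])

```text
time: 4.37
tool_pos: [0.4612, 0.282, 0.3246]
tcp_rot: [-0.064, -3.14, 0.0]
wrist_force: [-0.3, 0.0, -1.2]
width: 0.242
grip_force: 58.6
```

```bash
python3 - <<'E'
from h import *
im,k=shot("side"); s=bot.read_state(); print(s["tool_pos"],s["width"],s["wrist_force"])
x=cv2.resize(im[100:250,150:350],(800,600),interpolation=3)
cv2.imwrite("pics/s2.png",cv2.cvtColor(x,cv2.COLOR_RGB2BGR))
E
```

```text
[0.46224432 0.28212596 0.32481357] 0.24127135856294016 [-0.10820073 -0.26419044 -0.94502252]
```

View pics/s2.png

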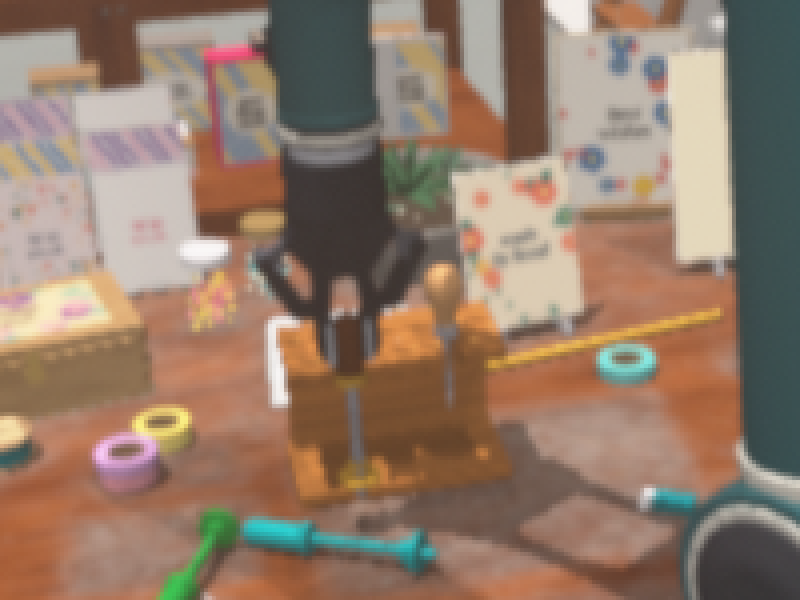

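The gauge is gripped and clear of the rack's front, and it looks upright; the awl is undisturbed. The green and turquoise look-alikes now lie on the table, away from the path. Next: raise and carry to the base.

Request:
drive_tool(increments=[{"delta_pos":[0,0,-15],"turn":0,"jaw":-1},{"delta_pos":[0,0,-20],"turn":0,"jaw":-1},{"delta_pos":[0,0,-20],"turn":0,"jaw":-1},{"delta_pos":[0,-10,-15],"turn":0,"jaw":-1},{"delta_pos":[0,-20,0],"turn":0,"jaw":-1},{"delta_pos":[0,-30,0],"turn":0,"jaw":-1},{"delta_pos":[0,-35,0],"turn":0,"jaw":-1},{"delta_pos":[0,-35,0],"turn":0,"jaw":-1}])

```text
time: 5.08
tool_pos: [0.4582, 0.1512, 0.3952]
tcp_rot: [0.063, 3.139, 0.0]
wrist_force: [0.5, 0.1, -0.7]
width: 0.242
grip_force: 58.8
```

Request:
drive_tool(increments=[{"delta_pos":[0,-35,0],"turn":0,"jaw":-1},{"delta_pos":[0,-35,0],"turn":0,"jaw":-1},{"delta_pos":[-5,-35,0],"turn":0,"jaw":-1},{"delta_pos":[-5,-35,0],"turn":0,"jaw":-1},{"delta_pos":[-5,-35,0],"turn":0,"jaw":-1},{"delta_pos":[-5,-35,0],"turn":0,"jaw":-1},{"delta_pos":[-5,-35,0],"turn":0,"jaw":-1},{"delta_pos":[-5,-35,0],"turn":0,"jaw":-1}])

```text
time: 5.75
tool_pos: [0.4763, -0.131, 0.3952]
tcp_rot: [0.066, 3.139, -0.001]
wrist_force: [0.6, 0.4, -1.5]
width: 0.239
grip_force: 58.8
```

Request:
drive_tool(increments=[{"delta_pos":[-5,-30,0],"turn":0,"jaw":-1},{"delta_pos":[-3,-20,0],"turn":0,"jaw":-1},{"delta_pos":[0,-10,0],"turn":0,"jaw":-1},{"delta_pos":[0,0,0],"turn":0,"jaw":-1},{"delta_pos":[0,0,0],"turn":0,"jaw":-1}])

```text
time: 6.17
tool_pos: [0.4816, -0.1891, 0.3946]
tcp_rot: [-0.068, -3.141, -0.001]
wrist_force: [-0.6, -0.1, 0.0]
width: 0.24
grip_force: 58.8
```

```bash
python3 - <<'E'
from h import *
im,k=shot("wrist"); s=bot.read_state(); print(s["tool_pos"],s["width"],s["wrist_force"],rel([.480,-.217,.395]),proj(k,[.48,-.217,.06]))
cv2.imwrite("pics/w3full.png",cv2.cvtColor(im,cv2.COLOR_RGB2BGR))
x=cv2.resize(im[100:400,120:520],(800,600),interpolation=3)
cv2.imwrite("pics/w3.png",cv2.cvtColor(x,cv2.COLOR_RGB2BGR))
E
```

```text
[ 0.4816089  -0.18848309  0.39453625] 0.2411718042722611 [-0.59400695  0.6530995  -1.74876674] [  0.4 -28.6  -0.5] (np.float64(293.60777837210406), np.float64(182.4794764394299))
```

View pics/w3.png

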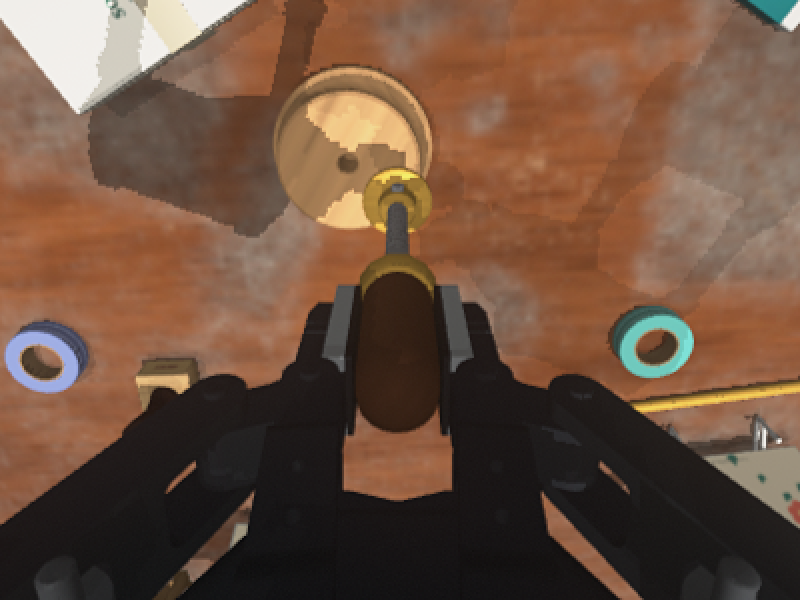

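Wrist: socket mouth at full-image (294,181), foot disc centre about (318.5,200) with its edges at v=184 and 216, shoulder front edge at v=227.5, rod column 318.5.

```bash
python3 - <<'E'
from h import *
im,k=shot("wrist"); print("socket",onz(k,294,181,.06))
s=bot.read_state();z0=s["tool_pos"][2]
def tl(u,v,d): return -rel(onz(k,u,v,z0-d))*[-1,-1,-1]
print("shoulder front-13:",[tl(318.5,227.5,d)-[13,0,0] for d in(.185,.193)])
for q in(0,4,8): print(q,tl(318.5,184,(.298-.012-q/1e3))-[16.5,0,0],tl(318.5,216,.298-.018-q/1e3)+[16.5,0,0])
im,k=shot("side"); p=np.array(proj(k,s["tool_pos"]-[0,0,.27])).astype(int);print(p)
x,y=np.clip(p,[80,75],[560,325]); x=cv2.resize(im[y-75:y+75,x-80:x+80],(640,600),interpolation=3)
cv2.imwrite("pics/s3.png",cv2.cvtColor(x,cv2.COLOR_RGB2BGR))
E
```

```text
socket [ 0.4782531  -0.21576359  0.06      ]
shoulder front-13: [array([  0.8,  -0.3, 185. ]), array([ -2.9,  -0.3, 193. ])]
0 [ -4.   -0.3 286. ] [ -1.6  -0.3 280. ]
4 [ -2.8  -0.3 282. ] [  0.   -0.3 276. ]
8 [ -1.7  -0.3 278. ] [  1.7  -0.3 272. ]
[370 172]
```

View pics/s3.png

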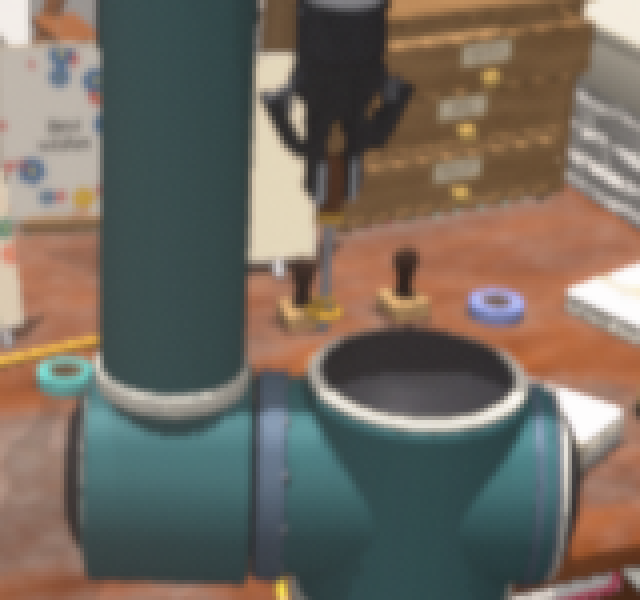

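```bash
python3 - <<'E'
from h import *
s=bot.read_state();im,k=shot("side");t=s["tool_pos"]
a=proj(k,t+[.0026,0,-.298]);b=proj(k,t+[.0026,0,-.193]);print("expect tip/shoulder",a,b,"seen (370.2,179) (372.7,151.2)")
im,k=shot("wrist"); p=onz(k,294,181,.06); print(rel([p[0],p[1],t[2]])-[-2.6,-.3,0])
E
```

```text
expect tip/shoulder (np.float64(370.1336413624823), np.float64(179.12679102853394)) (np.float64(371.73443859572996), np.float64(151.3015690019531)) seen (370.2,179) (372.7,151.2)
[  4.7 -27.2   0.1]
```

Request:
drive_tool(increments=[{"delta_pos":[2.5,-14,0],"turn":0,"jaw":-1},{"delta_pos":[2.2,-13.2,0],"turn":0,"jaw":-1},{"delta_pos":[0,0,10],"turn":0,"jaw":-1},{"delta_pos":[0,0,15],"turn":0,"jaw":-1},{"delta_pos":[0,0,5],"turn":0,"jaw":-1},{"delta_pos":[0,0,0],"turn":0,"jaw":-1},{"delta_pos":[0,0,0],"turn":0,"jaw":-1}])

```text
time: 7.0
tool_pos: [0.4757, -0.2159, 0.3641]
tcp_rot: [-0.065, -3.14, -0.001]
wrist_force: [-0.4, -0.6, -1.2]
width: 0.246
grip_force: 59.0
```

```bash
python3 - <<'E'
from h import *
im,k=shot("wrist"); s=bot.read_state();t=s["tool_pos"]; print(t,s["wrist_force"],proj(k,[.4783,-.2158,.06]))
x=cv2.resize(im[160:260,240:400],(800,500),interpolation=3)
cv2.imwrite("pics/w4.png",cv2.cvtColor(x,cv2.COLOR_RGB2BGR))
E
```

```text
[ 0.47595518 -0.21600956  0.36478982] [-0.36471793 -0.72299594 -1.66215245] (np.float64(318.3648625754466), np.float64(193.5974870403354))
```

View pics/w4.png

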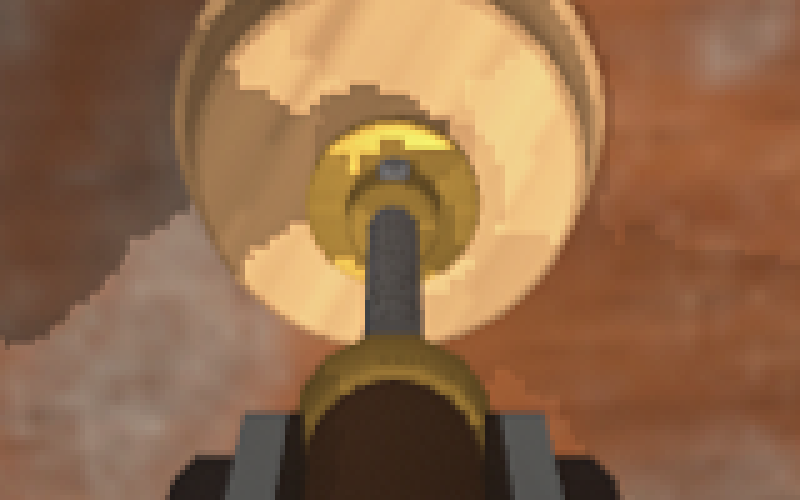

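Wrist crop: the foot (col 318.8) sits concentric over the oak top, with the socket expected at col 318.4. I'll go down gently.

Request:
drive_tool(increments=[{"delta_pos":[0,0,3],"turn":0,"jaw":-1},{"delta_pos":[0,0,3],"turn":0,"jaw":-1},{"delta_pos":[0,0,2],"turn":0,"jaw":-1},{"delta_pos":[0,0,1],"turn":0,"jaw":-1},{"delta_pos":[0,0,0],"turn":0,"jaw":-1}])

```text
time: 7.47
tool_pos: [0.4758, -0.2161, 0.3555]
tcp_rot: [-0.066, -3.141, -0.0]
wrist_force: [-0.1, -0.3, -1.3]
width: 0.241
grip_force: 59.0
```

Request:
drive_tool(increments=[{"delta_pos":[0,0,1],"turn":0,"jaw":-1},{"delta_pos":[0,0,1],"turn":0,"jaw":-1},{"delta_pos":[0,0,0],"turn":0,"jaw":-1}])

```text
time: 7.72
tool_pos: [0.476, -0.2162, 0.3537]
tcp_rot: [0.066, 3.14, -0.0]
wrist_force: [1.6, -0.5, -1.1]
width: 0.241
grip_force: 59.0
```

Request:
drive_tool(increments=[{"delta_pos":[0,0,1],"turn":0,"jaw":-1},{"delta_pos":[0,0,1],"turn":0,"jaw":-1},{"delta_pos":[0,0,1],"turn":0,"jaw":-1},{"delta_pos":[0,0,0],"turn":0,"jaw":-1},{"delta_pos":[0,0,0],"turn":0,"jaw":-1}])

```text
time: 8.13
tool_pos: [0.4759, -0.2162, 0.3506]
tcp_rot: [0.066, 3.141, -0.0]
wrist_force: [1.0, -0.4, -2.1]
width: 0.239
grip_force: 59.0
```

Request:
drive_tool(increments=[{"delta_pos":[0,0,1],"turn":0,"jaw":-1},{"delta_pos":[0,0,1],"turn":0,"jaw":-1},{"delta_pos":[0,0,1],"turn":0,"jaw":-1},{"delta_pos":[0,0,1],"turn":0,"jaw":-1},{"delta_pos":[0,0,0],"turn":0,"jaw":-1}])

```text
time: 8.55
tool_pos: [0.4759, -0.2162, 0.3466]
tcp_rot: [0.066, 3.141, -0.0]
wrist_force: [1.1, -0.6, -1.7]
width: 0.239
grip_force: 59.0
```

Request:
drive_tool(increments=[{"delta_pos":[0,0,1],"turn":0,"jaw":-1},{"delta_pos":[0,0,1],"turn":0,"jaw":-1},{"delta_pos":[0,0,1],"turn":0,"jaw":-1},{"delta_pos":[0,0,1],"turn":0,"jaw":-1},{"delta_pos":[0,0,0],"turn":0,"jaw":-1}])

```text
time: 8.97
tool_pos: [0.4758, -0.2162, 0.3425]
tcp_rot: [0.066, 3.141, -0.0]
wrist_force: [1.6, -1.0, -1.7]
width: 0.238
grip_force: 59.0
```

In the socket, with the foot not yet on the oak. Continuing.

Request:
drive_tool(increments=[{"delta_pos":[-0.4,-0.2,1],"turn":0,"jaw":-1},{"delta_pos":[0,0,1],"turn":0,"jaw":-1},{"delta_pos":[0,0,1],"turn":0,"jaw":-1},{"delta_pos":[0,0,1],"turn":0,"jaw":-1},{"delta_pos":[0,0,0],"turn":0,"jaw":-1}])

```text
time: 9.38
tool_pos: [0.4763, -0.2164, 0.3389]
tcp_rot: [0.066, 3.141, -0.0]
wrist_force: [0.8, -0.7, 3.8]
width: 0.244
grip_force: 59.4
```

Request:
drive_tool(increments=[{"delta_pos":[0,0,1],"turn":0,"jaw":-1},{"delta_pos":[0,0,1],"turn":0,"jaw":-1},{"delta_pos":[0,0,1],"turn":0,"jaw":-1},{"delta_pos":[0,0,1],"turn":0,"jaw":-1},{"delta_pos":[0,0,0],"turn":0,"jaw":-1}])

```text
time: 9.8
tool_pos: [0.4763, -0.2164, 0.3345]
tcp_rot: [0.066, 3.141, -0.0]
wrist_force: [1.5, -0.2, 2.8]
width: 0.247
grip_force: 59.5
```

Request:
drive_tool(increments=[{"delta_pos":[0,0,1],"turn":0,"jaw":-1},{"delta_pos":[0,0,1],"turn":0,"jaw":-1},{"delta_pos":[0,0,0],"turn":0,"jaw":-1}])

```text
time: 10.05
tool_pos: [0.4762, -0.2164, 0.3325]
tcp_rot: [0.066, 3.141, -0.0]
wrist_force: [0.7, -0.6, 2.1]
width: 0.246
grip_force: 59.5
```

Request:
drive_tool(increments=[{"delta_pos":[0,0,0.6],"turn":0,"jaw":-1},{"delta_pos":[0,0,0.6],"turn":0,"jaw":-1},{"delta_pos":[0,0,0],"turn":0,"jaw":-1}])

```text
time: 10.3
tool_pos: [0.4762, -0.2164, 0.3314]
tcp_rot: [0.066, 3.141, -0.0]
wrist_force: [1.0, -0.3, 2.4]
width: 0.239
grip_force: 59.5
```

Request:
drive_tool(increments=[{"delta_pos":[0,0,0.6],"turn":0,"jaw":-1},{"delta_pos":[0,0,0.6],"turn":0,"jaw":-1},{"delta_pos":[0,0,0],"turn":0,"jaw":-1}])

```text
time: 10.55
tool_pos: [0.4763, -0.2164, 0.3302]
tcp_rot: [0.066, 3.141, -0.0]
wrist_force: [1.9, -0.3, 3.5]
width: 0.241
grip_force: 59.5
```

Request:
drive_tool(increments=[{"delta_pos":[0,0,0.6],"turn":0,"jaw":-1},{"delta_pos":[0,0,0.6],"turn":0,"jaw":-1},{"delta_pos":[0,0,0],"turn":0,"jaw":-1}])

```text
time: 10.8
tool_pos: [0.4762, -0.2164, 0.329]
tcp_rot: [-0.066, -3.141, 0.0]
wrist_force: [1.3, 0.6, 2.0]
width: 0.243
grip_force: 59.5
```

Request:
drive_tool(increments=[{"delta_pos":[0,0,0.6],"turn":0,"jaw":-1},{"delta_pos":[0,0,0.6],"turn":0,"jaw":-1},{"delta_pos":[0,0,0],"turn":0,"jaw":-1}])

```text
time: 11.05
tool_pos: [0.4763, -0.2164, 0.3283]
tcp_rot: [0.066, 3.141, -0.0]
wrist_force: [0.8, -0.3, 5.3]
width: 0.244
grip_force: 59.9
```

Request:
drive_tool(increments=[{"delta_pos":[0,0,0.2],"turn":0,"jaw":-1},{"delta_pos":[0,0,0],"turn":0,"jaw":-1}])

```text
time: 11.22
tool_pos: [0.4764, -0.2164, 0.3283]
tcp_rot: [0.066, 3.14, -0.0]
wrist_force: [1.4, 0.6, 6.2]
width: 0.24
grip_force: 59.9
```

Request:
drive_tool(increments=[{"delta_pos":[0,0,0.3],"turn":0,"jaw":-1},{"delta_pos":[0,0,0.2],"turn":0,"jaw":-1},{"delta_pos":[0,0,0],"turn":0,"jaw":-1}])

```text
time: 11.47
tool_pos: [0.4764, -0.2164, 0.3282]
tcp_rot: [0.066, 3.14, -0.0]
wrist_force: [-0.1, 0.3, 7.8]
width: 0.238
grip_force: 60.1
```

Request:
drive_tool(increments=[{"delta_pos":[0,0,0.1],"turn":0,"jaw":-1},{"delta_pos":[0,0,0],"turn":0,"jaw":-1},{"delta_pos":[0,0,0],"turn":0,"jaw":-1},{"delta_pos":[0,0,0],"turn":0,"jaw":-1},{"delta_pos":[0,0,0],"turn":0,"jaw":-1},{"delta_pos":[0,0,0],"turn":0,"jaw":-1},{"delta_pos":[0,0,0],"turn":0,"jaw":-1},{"delta_pos":[0,0,0],"turn":0,"jaw":-1}])

```text
time: 12.13
tool_pos: [0.4765, -0.2164, 0.3282]
tcp_rot: [0.066, 3.14, -0.0]
wrist_force: [0.5, 0.8, 9.0]
width: 0.24
grip_force: 60.1
```

Request:
drive_tool(increments=[{"delta_pos":[0,0,0],"turn":0,"jaw":-1},{"delta_pos":[0,0,0],"turn":0,"jaw":-1},{"delta_pos":[0,0,0],"turn":0,"jaw":-1},{"delta_pos":[0,0,0],"turn":0,"jaw":-1},{"delta_pos":[0,0,0],"turn":0,"jaw":-1},{"delta_pos":[0,0,0],"turn":0,"jaw":-1},{"delta_pos":[0,0,0],"turn":0,"jaw":-1},{"delta_pos":[0,0,0],"turn":0,"jaw":-1}])

```text
time: 12.8
tool_pos: [0.4765, -0.2164, 0.3282]
tcp_rot: [0.066, 3.14, -0.0]
wrist_force: [-0.2, 0.3, 9.1]
width: 0.238
grip_force: 60.1
```

The rod bottomed at about 30 mm depth and was held 1.5 s with roughly 6–9 N. Now I'll withdraw and carry it back.

Request:
drive_tool(increments=[{"delta_pos":[0,0,-2],"turn":0,"jaw":-1},{"delta_pos":[0,0,-5],"turn":0,"jaw":-1},{"delta_pos":[0,0,-10],"turn":0,"jaw":-1},{"delta_pos":[0,0,-12],"turn":0,"jaw":-1},{"delta_pos":[0,0,-15],"turn":0,"jaw":-1},{"delta_pos":[0,0,-15],"turn":0,"jaw":-1},{"delta_pos":[0,0,-10],"turn":0,"jaw":-1},{"delta_pos":[0,0,0],"turn":0,"jaw":-1}])

```text
time: 13.47
tool_pos: [0.4766, -0.2166, 0.3993]
tcp_rot: [0.066, 3.138, -0.002]
wrist_force: [0.6, -0.8, -1.5]
width: 0.24
grip_force: 59.1
```

Request:
drive_tool(increments=[{"delta_pos":[3,15,0],"turn":0,"jaw":-1},{"delta_pos":[5,25,0],"turn":0,"jaw":-1},{"delta_pos":[6,35,0],"turn":0,"jaw":-1},{"delta_pos":[6,35,0],"turn":0,"jaw":-1},{"delta_pos":[6,35,0],"turn":0,"jaw":-1},{"delta_pos":[6,35,0],"turn":0,"jaw":-1},{"delta_pos":[5,35,0],"turn":0,"jaw":-1},{"delta_pos":[3,35,0],"turn":0,"jaw":-1}])

```text
time: 14.13
tool_pos: [0.4447, 0.0371, 0.3948]
tcp_rot: [-0.066, -3.138, -0.0]
wrist_force: [1.2, 0.5, -1.0]
width: 0.242
grip_force: 59.0
```

Request:
drive_tool(increments=[{"delta_pos":[0,35,0],"turn":0,"jaw":-1},{"delta_pos":[0,35,0],"turn":0,"jaw":-1},{"delta_pos":[0,35,0],"turn":0,"jaw":-1},{"delta_pos":[0,35,0],"turn":0,"jaw":-1},{"delta_pos":[0,30,0],"turn":0,"jaw":-1},{"delta_pos":[0,20,0],"turn":0,"jaw":-1},{"delta_pos":[0,5,0],"turn":0,"jaw":-1},{"delta_pos":[0,0,0],"turn":0,"jaw":-1}])

```text
time: 14.8
tool_pos: [0.4537, 0.2312, 0.3948]
tcp_rot: [-0.061, -3.138, 0.002]
wrist_force: [0.1, -0.7, -0.1]
width: 0.24
grip_force: 59.1
```

```bash
python3 - <<'E'
from h import *
s=bot.read_state();print(s["tool_pos"],s["tcp_rot"],rel([.4622,.2822,.3255]),rel([.5337,.2792,.3255]))
im,k=shot("side"); p=np.array(proj(k,s["tool_pos"]-[0,0,.23])).astype(int)
x,y=p; x=cv2.resize(im[y-60:y+60,x-60:x+60],(600,600),interpolation=3)
im2,k2=shot("wrist"); y2=cv2.resize(im2[170:290,290:350],(200,400),interpolation=3); x[:400,400:]=y2
cv2.imwrite("pics/s4.png",cv2.cvtColor(x,cv2.COLOR_RGB2BGR)); print(p)
E
```

```text
[0.45373002 0.23121866 0.39483977] [-6.09646975e-02 -3.13817177e+00  1.87899578e-03] [-6.7 51.4 69.3] [-78.2  51.1  69.1]
[253 183]
```

View pics/s4.png

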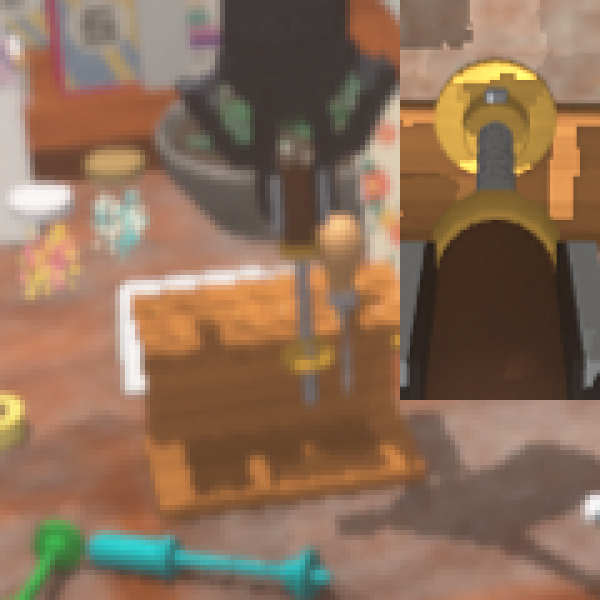

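The foot now sits higher on the rod (about 28 mm above the tip at crop (308,365)), the gauge is upright, and the awl is untouched. Aligning with the notch.

Request:
drive_tool(increments=[{"delta_pos":[0,20,0],"turn":0,"jaw":-1},{"delta_pos":[0,20,0],"turn":0,"jaw":-1},{"delta_pos":[0,11.4,0],"turn":0,"jaw":-1},{"delta_pos":[0,0,15],"turn":0,"jaw":-1},{"delta_pos":[0,0,20],"turn":0,"jaw":-1},{"delta_pos":[0,0,20],"turn":0,"jaw":-1},{"delta_pos":[0,0,12],"turn":0,"jaw":-1},{"delta_pos":[0,0,0],"turn":0,"jaw":-1}])

```text
time: 15.57
tool_pos: [0.4557, 0.2796, 0.3255]
tcp_rot: [-0.067, -3.135, 0.006]
wrist_force: [-1.1, -0.6, -1.4]
width: 0.239
grip_force: 59.3
```

Request:
drive_tool(increments=[{"delta_pos":[0,0,0],"turn":0,"jaw":-1},{"delta_pos":[0,0,0],"turn":0,"jaw":-1}])

```text
time: 15.73
tool_pos: [0.4576, 0.2811, 0.3301]
tcp_rot: [0.067, 3.14, 0.001]
wrist_force: [1.1, 0.6, -0.9]
width: 0.237
grip_force: 59.3
```

```bash
python3 - <<'E'
from h import *
s=bot.read_state();print(s["tool_pos"],s["tcp_rot"],R.from_rotvec(s["tcp_rot"]).as_matrix()[:2,1],rel([.5337,.2792,.3255]))
E
```

```text
[0.45756607 0.2810621  0.33013961] [6.65450364e-02 3.13959731e+00 9.55026457e-04] [0.04237136 0.99910173] [-76.1   1.4   4.7]
```

Request:
drive_tool(increments=[{"delta_pos":[0,1.4,3.5],"turn":0,"jaw":-1},{"delta_pos":[-8,0,0],"turn":0,"jaw":-1},{"delta_pos":[-10,0,0],"turn":0,"jaw":-1},{"delta_pos":[-10,0,0],"turn":0,"jaw":-1},{"delta_pos":[-8,0,0],"turn":0,"jaw":-1},{"delta_pos":[0,0,0],"turn":0,"jaw":-1},{"delta_pos":[0,0,0],"turn":0,"jaw":-1}])

```text
time: 16.32
tool_pos: [0.4938, 0.2811, 0.3255]
tcp_rot: [-0.067, -3.141, 0.0]
wrist_force: [-0.8, -0.6, -1.0]
width: 0.241
grip_force: 59.3
```

Request:
drive_tool(increments=[{"delta_pos":[-5,0,0],"turn":0,"jaw":-1},{"delta_pos":[-5,0,0],"turn":0,"jaw":-1},{"delta_pos":[0,0,0],"turn":0,"jaw":-1}])

```text
time: 16.57
tool_pos: [0.5038, 0.2807, 0.3256]
tcp_rot: [0.066, 3.14, 0.0]
wrist_force: [0.1, 0.7, -1.4]
width: 0.24
grip_force: 59.3
```

```bash
python3 - <<'E'
from h import *
s=bot.read_state();print(s["tool_pos"],s["wrist_force"],rel([.5337,.2792,.3265]))
im,k=shot("wrist")
x=cv2.resize(im[170:290,240:400],(800,600),interpolation=3)
cv2.imwrite("pics/w5.png",cv2.cvtColor(x,cv2.COLOR_RGB2BGR))
E
```

```text
[0.50375535 0.28074873 0.32564596] [ 0.1393193   0.68470366 -1.35622211] [-30.   -0.3  -0.8]
```

View pics/w5.png

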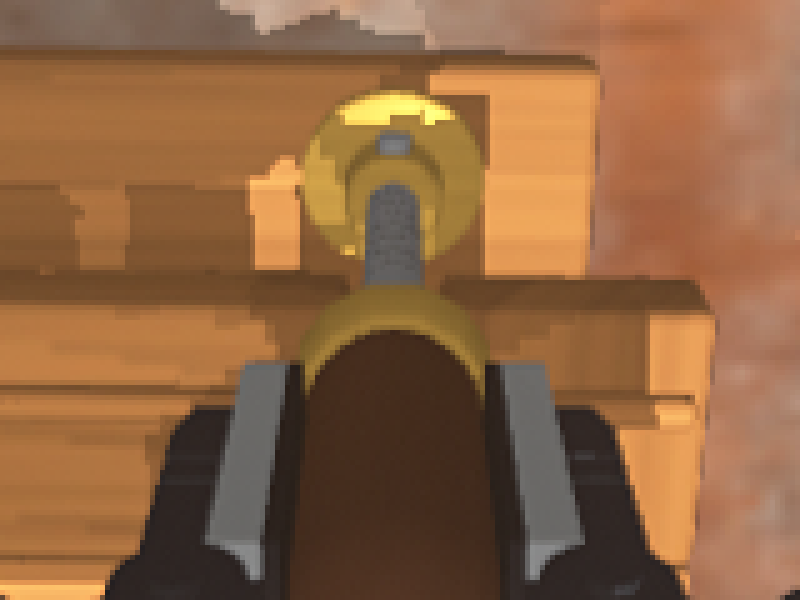

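The rod (cols 367–424) is in the notch mouth (350–440), centred, with the shoulder above the plank. Sliding home.

Request:
drive_tool(increments=[{"delta_pos":[-6,0,0],"turn":0,"jaw":-1},{"delta_pos":[-7,0,0],"turn":0,"jaw":-1},{"delta_pos":[-7,0,0],"turn":0,"jaw":-1},{"delta_pos":[-7,0,0],"turn":0,"jaw":-1},{"delta_pos":[-3,0,0],"turn":0,"jaw":-1},{"delta_pos":[0,0,0],"turn":0,"jaw":-1},{"delta_pos":[0,0,0],"turn":0,"jaw":-1}])

```text
time: 17.2
tool_pos: [0.5333, 0.2794, 0.3254]
tcp_rot: [-0.066, -3.14, 0.0]
wrist_force: [-0.1, 0.5, -1.4]
width: 0.239
grip_force: 59.3
```

Request:
drive_tool(increments=[{"delta_pos":[0,0,2.5],"turn":0,"jaw":-1},{"delta_pos":[0,0,2.5],"turn":0,"jaw":-1},{"delta_pos":[0,0,1],"turn":0,"jaw":-1},{"delta_pos":[0,0,0],"turn":0,"jaw":-1},{"delta_pos":[0,0,0],"turn":0,"jaw":-1}])

```text
time: 17.62
tool_pos: [0.5327, 0.2795, 0.3193]
tcp_rot: [-0.065, -3.14, 0.0]
wrist_force: [0.1, 0.8, -1.5]
width: 0.242
grip_force: 59.3
```

Request:
drive_tool(increments=[{"delta_pos":[-0.5,0,0.5],"turn":0,"jaw":-1},{"delta_pos":[0,0,0.5],"turn":0,"jaw":-1},{"delta_pos":[0,0,0.5],"turn":0,"jaw":-1},{"delta_pos":[0,0,0],"turn":0,"jaw":-1},{"delta_pos":[0,0,0],"turn":0,"jaw":-1}])

```text
time: 18.03
tool_pos: [0.5335, 0.2795, 0.3181]
tcp_rot: [0.066, 3.141, 0.0]
wrist_force: [0.4, 0.4, -2.0]
width: 0.239
grip_force: 59.4
```

Request:
drive_tool(increments=[{"delta_pos":[0,0,0.5],"turn":0,"jaw":-1},{"delta_pos":[0,0,0.5],"turn":0,"jaw":-1},{"delta_pos":[0,0,0],"turn":0,"jaw":-1},{"delta_pos":[0,0,0],"turn":0,"jaw":-1}])

```text
time: 18.37
tool_pos: [0.5336, 0.2795, 0.3181]
tcp_rot: [0.066, 3.14, 0.0]
wrist_force: [-3.1, 0.2, 5.3]
width: 0.241
grip_force: 59.7
```

Seated. Releasing gently.

Request:
drive_tool(increments=[{"delta_pos":[0,0,-0.5],"turn":0,"jaw":-1},{"delta_pos":[0,0,0],"turn":0,"jaw":-1},{"delta_pos":[0,0,0],"turn":0,"jaw":-0.48},{"delta_pos":[0,0,0],"turn":0,"jaw":-0.42},{"delta_pos":[0,0,0],"turn":0,"jaw":-0.3},{"delta_pos":[0,0,0],"turn":0,"jaw":-0.1},{"delta_pos":[0,0,0],"turn":0,"jaw":0.2},{"delta_pos":[0,0,0],"turn":0,"jaw":0.2}], grip_force=20)

```text
time: 19.03
tool_pos: [0.5335, 0.2795, 0.3174]
tcp_rot: [-0.066, -3.141, 0.0]
wrist_force: [0.7, 0.3, -0.4]
width: 0.602
grip_force: 0.0
```

Request:
drive_tool(increments=[{"delta_pos":[0,0,0],"turn":0,"jaw":0.3},{"delta_pos":[0,0,-5],"turn":0,"jaw":0.3},{"delta_pos":[0,0,-15],"turn":0,"jaw":0.3},{"delta_pos":[0,0,-25],"turn":0,"jaw":0.3},{"delta_pos":[0,0,-30],"turn":0,"jaw":0.3},{"delta_pos":[0,0,-15],"turn":0,"jaw":0.3},{"delta_pos":[0,0,0],"turn":0,"jaw":0.3},{"delta_pos":[0,0,0],"turn":0,"jaw":0.3}])

```text
time: 19.7
tool_pos: [0.5338, 0.2796, 0.4093]
tcp_rot: [0.066, 3.138, 0.002]
wrist_force: [0.1, -0.1, 0.2]
width: 0.652
grip_force: 0.0
```

```bash
python3 - <<'E'
from h import *
s=bot.read_state();print(s["tool_pos"],s["wrist_force"],s["width"])
im,k=shot("side");im2,k2=shot("wrist")
print(proj(k,[.533,.2795,.02]),proj(k,[.533,.2795,.18]),proj(k2,[.533,.2795,.178]))
x=np.hstack([cv2.resize(im[150:240,190:290],(400,360),interpolation=3),cv2.resize(im2[140:260,240:373],(400,360),interpolation=3)])
cv2.imwrite("pics/s5.png",cv2.cvtColor(x,cv2.COLOR_RGB2BGR))
E
```

```text
[0.53380579 0.27962292 0.40929855] [ 0.11664249 -0.12319135  0.16330913] 0.6520365101726181
(np.float64(236.24142554288386), np.float64(215.00731052431348)) (np.float64(232.32736325452612), np.float64(171.61047613550014)) (np.float64(318.5379815948698), np.float64(219.01734838832127))
```

View pics/s5.png

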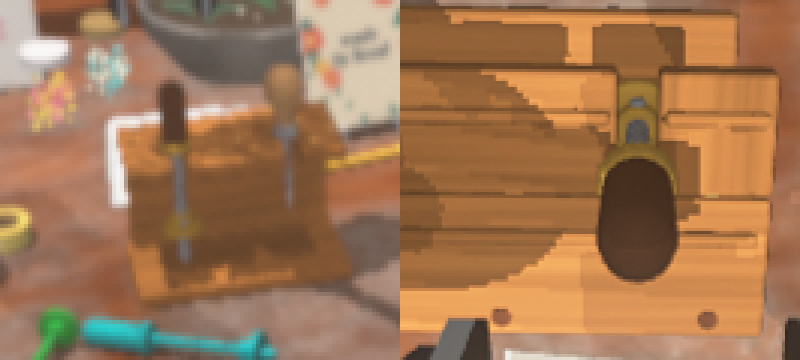

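The gauge hangs upright in the left notch, with its shoulder between the beads, the foot raised on the rod, and the gripper clear.

```bash
python3 -c "
from workcell import bot
print(bot.finish_job())"
```

```text
the job is handed in; nothing more can be done
None
```

I took the gauge to the oak base and bottomed it in the socket at about 30 mm, holding it there about 1.5 s under light pressure. It now hangs upright in its left notch with the foot at that setting, and I handed the job in (no verdict came back).

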